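# Make up a urine kit and a blood kit

### The arm

A 6-joint arm with a two-finger parallel gripper is mounted at the origin on the work surface. World frame = base frame: x ahead of the robot, y to its left, z up, the work surface at z = 0. Lengths are in m, angles in rad, forces in N, time in s.
With the tool pointing down it reaches from about 0.4 to 0.825 m from the base axis. Payload 7 kg.
Tool frame: the origin (TCP) lies on the centre line of the jaws, within the pads' length; the fingertips stand 14 mm ahead of it and the grasp point (between the pads) lies 5 mm behind it; z points along the fingers, y is the line along which they close (so a half turn about z gives the same grasp; the last joint's range is limited). The gripper opens to 88 mm and grips with 3 to 60 N. Pads are 19 mm wide; open, the fingers measure 130 mm over their backs; the gripper's body (78 mm by 193 mm) begins 47 mm behind the grasp point.
Start: joints at [-0.837, 0.359, 0.012, 0, -1.224, -0.288], TCP at [0.291, -0.609, 0.241] pointing down, gripper open.
Joint ranges: [-3.07, 3.07], [-1.43, 2.12], [-1.02, 1.25], [-3.03, 1.67], [-3.05, -0], [-3.03, 3.03]. Speed limits (rad/s): [2.39, 2.39, 3.01, 3.14, 3.14, 3.14].

### API

Orientations are given as [roll, pitch, yaw] about the fixed x, y, z axes, in that order (R = Rz(yaw) Ry(pitch) Rx(roll)).
In Python, from station import arm gives the robot as it stands.
- The arm moves only by the tool move_arm, never from a script. Its argument "rows" is a list of rows, each an object with "translation": the shift along the tool's x, y, z in cm, a list of three; "rot": the turn, a rotation vector about the tool's x, y, z in degrees, a list of three; "hand": the closure, from 0 (fully open) to 1 (shut). A call has 1 to 8 rows; each row is the pose to reach, as a shift and turn from the pose commanded when the call began, along the tool's axes at that moment; what a row does not reach only later rows make up. A row lasts 1/12 s, in which the tool goes at most 41.7 mm and 7.16 degrees, less where a joint would pass 70% of its speed; a pose out of reach is approached as far as the arm can. A call with a gripper value outside its range is refused whole. The fingers move at their own pace and stop on an object; "squeeze" is the grip in N (left out, the last holds). Time passes only in rows, so rows that repeat a pose let the fingers close. It gives the time, the measured TCP pose, the force, the opening and the grip force at its end, in the units of the state.
- arm.get_state(): the state, without advancing time (a new reading comes with each control period).
- arm.grab_frame(name): name is "scene" or "top" or "wrist"; returns (picture, depth): 480x640x3 uint8, red, green, blue; 480x640 float32, m along the optical axis (not along the pixel's ray), 0 where there is no reading.
- arm.camera_params(name): a dict with "vfov" (degrees; the focal length in pixels is half the picture's height over the tangent of half this angle, whatever the lens; pixels are square), "cx", "cy" (the principal point, pixels), "k1" (the pictures are not rectified: a ray, as slopes to the right and down, at radius r is drawn at 1 + k1 r^2 times it, then the intrinsics apply), "position" and "orientation" of the camera in the world; the wrist camera has in their place "tool_from_camera" (4x4, takes a point from camera to tool coordinates, whose origin is the TCP and whose axes are the flange's). Camera axes: x right, y down, z forward; pixel columns grow to the right and rows downward; lengths in m; the calibration is good to about 2 mm. A picture is of the moment at which its call begins: read the wrist's pose just before it. camera_params takes no time and is no camera call.
- arm.job_done(): hands the job in; it is judged then, once.
Trained networks look in the newest picture that a camera, given by its name, has taken for a name from the list of things; names that differ only in an ending like _2 or _b are one class to them, and where a whole thing is asked for, a point or a joint stands for the part that bears it (a point fixed in the world has none). Each returns a list of dicts, best first, with "p" (0 to 1); they miss things now and then, are a little off and sometimes report something else, mostly with a low value. They report only what shows in the picture. A call takes as long as a camera call. They do not tell look-alikes from the thing itself.
- arm.search_frame(label, camera): "point" ([x, y, z] in m, in the coordinates of the camera as it stood for that picture, good to about 4 mm: the middle of the surface that is visible of it).
- arm.pinpoint(label, camera): "point" ([x, y, z] in m, in the coordinates of the camera as it stood for that picture, good to about 4 mm: a listed point, or the origin of a listed thing).
The state is a dict: "t": time; "q": joint angles; "qd": joint speeds; "joint_efforts": joint torques, N m; "eef_pos": TCP position; "ee_rot": TCP orientation; "force": force on the tool from outside, world axes, zero at the start; "moment": the same for the moment, N m; "width": finger opening in m; "gripper_force": force on a finger pad.
Only numpy, scipy, OpenCV 4.12 (cv2) and the standard library are available. Lean on these libraries where they do the work, as an engineer would, in place of code of your own. Each camera call takes 0.05 s, during which the arm holds its last target. There are 200 camera calls.

### The job

Make up two specimen kits from the stock in the middle of the counter. The urine kit, in the tray with two compartments, gets the screw-lid cup standing upright in the wider compartment and the longer tube lying flat in the narrower one; the blood kit, in the tray with three compartments, gets the shorter tube lying flat in the long compartment and, in the two small compartments, one in each, the tube holder standing on its flange and the needle case lying flat. Put each piece down on the compartment floor rather than dropping it in, and leave the steel jar, the roll of tape and the plaster box where they are.

Things in the scene. Friction and masses are not known exactly. Their poses are not given: they have to be found in the camera images.
- cup: Empty specimen cup, about 35 g: off-white body 54 mm in diameter, ribbed white screw lid 62 mm in diameter (64 over the ribs) from 52 to 66 mm above its underside, 66 mm tall in all. Starts upright on the counter. Origin: centre of its underside; z up. Best taken by the lid.
- long_tube: The longer of two lying sample tubes, 20 g: 105 mm overall, glass body 16 mm in diameter with white label and round end, six-sided grey cap (18 mm over flats, 21 mm long) so it does not roll. Lies on the counter. Origin: on its axis at mid length, 9 mm above what it lies on; x along the tube towards the cap. Balances within 5 mm of the origin: grip across the glass there.
- short_tube: The shorter lying sample tube, 15 g: 78 mm overall, glass body 13 mm in diameter with white label and round end, six-sided grey cap (16 mm over flats, 18 mm long). Lies on the counter. Origin: on its axis at mid length, 8 mm above what it lies on; x along the tube towards the cap. Balances within 6 mm of the origin.
- holder: Frosted pale tube holder, 16 g, standing open end down on its finger flange: flange 46 x 28 mm, 3 mm thick; round barrel 22 mm in diameter from 3 to 48 mm up, then a hub 9 mm in diameter, 56 mm tall in all. Origin: centre of its underside; z up, x along the flange's long side. Grip the barrel from above; it is easily knocked over.
- needle_case: Needle in its closed rigid case, about 14 g: a small six-sided stick 58 mm long and 11 mm over flats, white with one grey end. Lies on the counter. Origin: on its axis at the middle of its length, 5.5 mm above what it lies on; x along the case towards the white end.
- urine_tray: White tray with 2 compartments, fixed, left or right of the stock: 140 (x) by 180 mm (y), outer walls 20 mm high, 2.5 mm thick, floor 3 mm thick, divider along x 15 mm high. Both compartments 135 mm long in x. Wider one (cup): y -10 to +87 mm, centre (0, +39). Narrower one (longer tube): y -87 to -13 mm, centre (0, -50). Origin: centre of its underside, z up.
- blood_tray: White tray with 3 compartments, fixed, on the other side of the stock: 170 (x) by 165 mm (y), outer walls 20 mm high, 2.5 mm thick, floor 3 mm thick, dividers 15 mm high. Long one (shorter tube): y +1 to +80 mm, 165 mm long in x, centre (0, +41). Two small ones 81 x 79 mm, centres (+42, -41) and (-42, -41) mm: holder and needle case, either way round. Origin: centre of its underside, z up.
- jar: Bystander: steel dressing jar with a knob lid, 54 mm in diameter, 51 mm tall, loose among the stock; to be left alone. Origin: centre of its underside.
- tape: Bystander: roll of tape lying flat, 55 mm in diameter, 25 mm high, loose among the stock; to be left alone. Origin: centre of its underside.
- plaster_box: Bystander: small carton of plasters with a blue band, 72 x 44 x 22 mm, loose among the stock; leave alone. Origin: centre of its underside, x along its length. The eight stock pieces stand in a loose grid about 110 mm apart. Nothing within reach is taller than 66 mm; taller equipment stands only along the back (x above 0.76 m) and the far sides of the counter.
Not all that is in view belongs to the job. Leave any purple look-alike of the blood_tray alone. Leave any brown look-alike of the holder alone.

How it is judged:
At the end, for the whole second after the job is handed in: Urine tray: cup upright in the wider compartment, longer tube flat in the narrower. Blood tray: shorter tube flat in the long compartment, holder upright and needle case flat, one per small compartment. All within 0.1 rad, free, at rest; bystanders moved under 30 mm (x of cup in the frame of urine_tray between -0.044 and 0.044 m and y of cup in the frame of urine_tray between 0.008 and 0.068 m and z of cup in the frame of urine_tray between 0 and 0.007 m and angle between each of cup, holder, jar's own z axis and vertical below 0.1 rad and x of long_tube in the frame of urine_tray between -0.03 and 0.03 m and y of long_tube in the frame of urine_tray between -0.084 and -0.016 m and z of long_tube in the frame of urine_tray between 0.008 and 0.017 m and angle between long_tube's own x axis and vertical between 1.47 and 1.67 rad and x of short_tube in the frame of blood_tray between -0.052 and 0.052 m and y of short_tube in the frame of blood_tray between 0.005 and 0.077 m and z of short_tube in the frame of blood_tray between 0.007 and 0.016 m and angle between short_tube's own x axis and vertical between 1.47 and 1.67 rad and angle between needle_case's own x axis and vertical between 1.47 and 1.67 rad and ((x of holder in the frame of blood_tray between 0.012 and 0.072 m and y of holder in the frame of blood_tray between -0.071 and -0.011 m and z of holder in the frame of blood_tray between 0 and 0.007 m and x of needle_case in the frame of blood_tray between -0.078 and -0.006 m and y of needle_case in the frame of blood_tray between -0.077 and -0.005 m and z of needle_case in the frame of blood_tray between 0.005 and 0.013 m) or (x of holder in the frame of blood_tray between -0.072 and -0.012 m and y of holder in the frame of blood_tray between -0.071 and -0.011 m and z of holder in the frame of blood_tray between 0 and 0.007 m and x of needle_case in the frame of blood_tray between 0.006 and 0.078 m and y of needle_case in the frame of blood_tray between -0.077 and -0.005 m and z of needle_case in the frame of blood_tray between 0.005 and 0.013 m)) and linear speed of each of cup, long_tube, short_tube, holder, needle_case below 0.02 m/s and angular speed of each of cup, long_tube, short_tube, holder, needle_case below 0.3 rad/s and distance of each of jar, tape, plaster_box from where it was at the start of the episode below 0.03 m); the robot touches nothing.
It fails at once if a kit piece is let fall through the air from more than 60 mm above the counter ((height (world z) of cup above 0.06 m and contact force between each of the fingers, the arm and cup below 0.01 N and linear speed of cup above 0.35 m/s) or (height (world z) of long_tube above 0.06 m and contact force between each of the fingers, the arm and long_tube below 0.01 N and linear speed of long_tube above 0.35 m/s) or (height (world z) of short_tube above 0.06 m and contact force between each of the fingers, the arm and short_tube below 0.01 N and linear speed of short_tube above 0.35 m/s) or (height (world z) of holder above 0.06 m and contact force between each of the fingers, the arm and holder below 0.01 N and linear speed of holder above 0.35 m/s) or (height (world z) of needle_case above 0.06 m and contact force between each of the fingers, the arm and needle_case below 0.01 N and linear speed of needle_case above 0.35 m/s)).
It fails at once if the jar, the roll of tape or the plaster box is shifted by more than 30 mm (distance of any of jar, tape, plaster_box from where it was at the start of the episode above 0.03 m).
It also fails if it takes over 141 s, if anything falls off the work surface, if the arm or the gripper's body presses on something with over 40 N, if the wrist force passes 120 N, or if a joint passes its speed limit or range.

## Working session

There is one attempt and no reset: what is moved stays moved. The work goes in short steps, Python scripts to look and compute and a tool call to move; the robot and the scene stay as the last step left them, time stands still between calls to the robot, and variables do not carry over. Pictures are saved under pics/ and viewed, at most 14 in all, crops included, and the job is handed in when it is done.

Besides the shell and the picture viewer there is one more tool, called as name([rows], argument=value, ...), one row to a line, values as JSON. move_arm: Moves the arm, as the interface text tells. Its arguments: {"type":"object","properties":{"rows":{"type":"array","items":{"type":"object","properties":{"translation":{"type":"array","items":{"type":"number"}},"rot":{"type":"array","items":{"type":"number"}},"hand":{"type":"number"}}}},"squeeze":{"type":"number"}},"required":["rows"]}

```bash
mkdir -p pics; cat > h.py <<'E'
from station import arm
import numpy as np, cv2
from scipy.spatial.transform import Rotation as Ro
def pose():
    s=arm.get_state(); T=np.eye(4); T[:3,3]=s["eef_pos"]; T[:3,:3]=Ro.from_euler('xyz',s["ee_rot"]).as_matrix(); return T
def campose(n,Tt=None):
    c=arm.camera_params(n)
    if n=="wrist": return (pose() if Tt is None else Tt)@np.array(c["tool_from_camera"])
    T=np.eye(4); T[:3,3]=c["position"]; o=np.array(c["orientation"])
    T[:3,:3]=o if o.shape==(3,3) else Ro.from_euler('xyz',o).as_matrix(); return T
def w(T,p): return T[:3,:3]@np.array(p)+T[:3,3]
def cloud(n,depth,T):
    c=arm.camera_params(n); f=240/np.tan(np.radians(c["vfov"])/2)
    u,v=np.meshgrid(np.arange(640.),np.arange(480.))
    x=(u-c["cx"])/f; y=(v-c["cy"])/f; a,b=x.copy(),y.copy()
    for _ in range(8):
        k=1+c["k1"]*(a*a+b*b); a,b=x/k,y/k
    P=np.stack([a*depth,b*depth,depth],-1); return P@T[:3,:3].T+T[:3,3]
def save(n,im): cv2.imwrite(n,im[:,:,::-1])
E
python3 - <<'E'
from h import *
for n in("top","scene"):
    print(arm.camera_params(n))
    im,d=arm.grab_frame(n); save(f"pics/{n}.png",im)
print(arm.camera_params("wrist"))
T=campose("top")
for l in "cup long_tube short_tube holder needle_case urine_tray blood_tray jar tape plaster_box".split():
    print(l,[(np.round(w(T,r["point"]),3).tolist(),round(r["p"],2)) for r in arm.pinpoint(l,"top")])
im,d=arm.grab_frame("top"); np.save("top.npy",cloud("top",d,T)); print(arm.get_state())
E
```

```text
{'vfov': 42.1451807792094, 'cx': 326.8471936246381, 'cy': 234.1978548891196, 'k1': 0.03199859090538867, 'position': array([0.27915417, 0.01887173, 1.40870831]), 'orientation': array([-3.00108966e+00, -2.33070863e-03, -1.54824199e+00])}
{'vfov': 52.046739031416884, 'cx': 316.41659835800283, 'cy': 242.58997226697167, 'k1': 0.03987398389134459, 'position': array([ 1.14990047, -0.57171924,  0.6273908 ]), 'orientation': array([-2.15920581, -0.01958053,  0.8531694 ])}
{'vfov': 58.39858606361693, 'cx': 316.19894821216184, 'cy': 237.78368553923335, 'k1': -0.07163431982085733, 'tool_from_camera': array([[ 1.26023306e-03, -9.67441559e-01, -2.53091372e-01,
         6.82579759e-02],
       [ 9.99999124e-01,  1.32166427e-03, -7.27049185e-05,
        -4.65796611e-04],
       [ 4.04839582e-04, -2.53091058e-01,  9.67442377e-01,
        -1.45015623e-01],
       [ 0.00000000e+00,  0.00000000e+00,  0.00000000e+00,
         1.00000000e+00]])}
cup [([0.457, -0.116, 0.009], 0.71), ([0.683, 0.115, 0.001], 0.6)]
long_tube [([0.684, 0.007, 0.009], 0.75)]
short_tube [([0.459, -0.117, 0.009], 0.67), ([0.539, 0
[... 431 characters left out ...]
x [([0.458, 0.128, -0.001], 0.71)]
{'t': 0.65, 'q': array([-8.36911916e-01,  3.58551781e-01,  1.19078384e-02, -3.47476052e-05,
       -1.22410954e+00, -2.88102712e-01]), 'qd': array([-0.00046093,  0.00034705, -0.00061   ,  0.00115965, -0.00034669,
       -0.00231782]), 'joint_efforts': array([ 1.32310830e-03, -5.82082736e+01,  2.93221110e+01,  7.00059280e+00,
        1.26318363e-02, -6.15606928e-05]), 'eef_pos': array([ 0.29101703, -0.60901154,  0.2405896 ]), 'ee_rot': array([-3.14156086e+00,  4.35062660e-05, -2.69582276e+00]), 'force': array([-0.28824104,  0.31128016,  0.85624673]), 'moment': array([ 0.04059984, -0.039196  ,  0.00512343]), 'gripper_force': 0.0, 'width': 0.08749687813412811}
```

View pics/top.png

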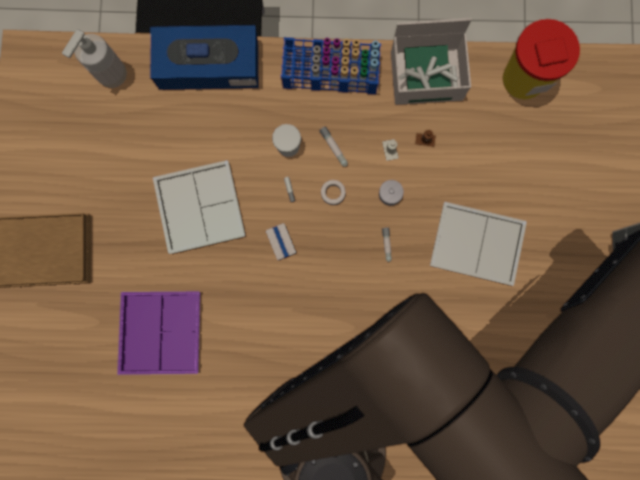

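View pics/scene.png

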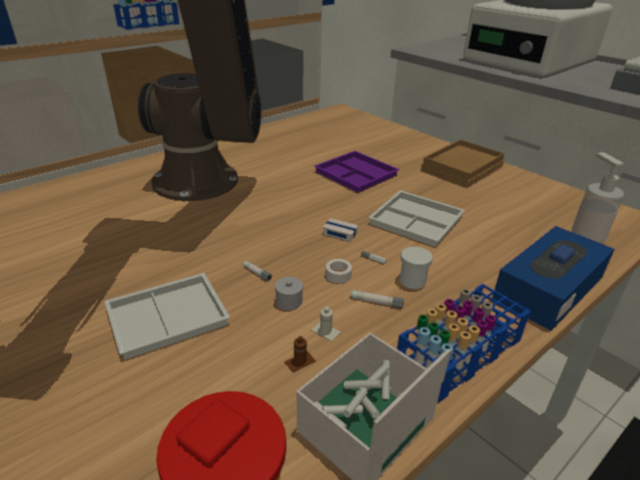

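The top view shows the cup (287,140), long tube (334,147), holder (391,149) with the brown look-alike beside it (425,138), needle case (290,189), short tube (387,243), blood tray (200,207) and urine tray (480,243). The purple tray is at (160,333). Next I'll measure poses from the depth data.

```bash
python3 - <<'E'
from h import *
P=np.load("top.npy"); im=cv2.imread("pics/top.png")
big=cv2.resize(im[100:290,130:540],(800,371),interpolation=cv2.INTER_CUBIC); cv2.imwrite("pics/crop.png",big)
hsv=cv2.cvtColor(im,cv2.COLOR_BGR2HSV)
for u,v in [(350,230),(230,280),(350,90)]: print("tbl",P[v,u].round(4),hsv[v,u])
m=((hsv[...,1]<60)).astype(np.uint8)
m[:100]=0;m[285:]=0;m[:,:140]=0;m[:,535:]=0
n,L,st,c=cv2.connectedComponentsWithStats(m)
for i in range(1,n):
    if st[i,4]<40: continue
    Q=P[L==i]; z=np.percentile(Q[:,2],[5,50,95])
    r=cv2.minAreaRect((Q[:,:2]*1000).astype(np.float32))
    x=Q[:,:2]-Q[:,:2].mean(0); ev=np.linalg.svd(x,full_matrices=False)[2][0]
    print(c[i].round(0),st[i,4],"z",z.round(3),"mean",Q[:,:2].mean(0).round(4),"rect",np.round(r[0],1),np.round(r[1],1),round(r[2],1),"axis",round(np.degrees(np.arctan2(ev[1],ev[0])),1))
E
```

```text
tbl [ 4.893e-01 -3.260e-02  4.000e-04] [ 15 120 144]
tbl [ 0.3691  0.2365 -0.0014] [ 15 120 147]
tbl [ 0.8186 -0.0264  0.0113] [133  54  57]
[414. 101.] 108 z [0.006 0.017 0.026] mean [ 0.7937 -0.1749] rect [ 794.9 -190.7] [  4.7 116.4] 4.7 axis 94.5
[287. 139.] 690 z [0.02  0.066 0.071] mean [0.6805 0.1143] rect [505.5  86.3] [468.4  61.3] 9.1 axis -167.3
[333. 145.] 269 z [0.01  0.016 0.022] mean [0.6813 0.0105] rect [504.9   1.5] [449.2  57.8] 2.9 axis -161.0
[390. 149.] 221 z [-0.     0.012  0.056] mean [ 0.6746 -0.12  ] rect [ 679.6 -121.3] [46.8 27.7] 17.2 axis -152.5
[198. 207.] 6141 z [-0.002  0.004  0.022] mean [0.5329 0.3134] rect [425.6 244.3] [490.5 220.1] 32.8 axis -135.8
[289. 188.] 108 z [0.005 0.01  0.016] mean [0.5782 0.1083] rect [444.9  66.4] [344.7  11.1] 17.4 axis -163.4
[333. 192.] 261 z [0.017 0.024 0.03 ] mean [0.57   0.0095] rect [439.1   4.1] [318.5  52.4] 2.3 axis 178.4
[391. 192.] 468 z [0.031 0.042 0.049] mean [ 0.5693 -0.1199] rect [448.8 -49.6] [ 52.8 362.1] 59.7 axis 154.4
[478. 243.] 5602 z [-0.002  0.004  0.022] mean [ 0.4636 -0.3212] rect [ 437.7 -195.3] [214.3 487.9] 12.8 axis -84.9
[281. 241.] 527 z [0.013 0.022 0.026] mean [0.4571 0.1236] rect [459.2 124.9] [77.5 44.7] 23.8 axis -155.8
[387. 244.] 173 z [0.009 0.014 0.019] mean [ 0.4582 -0.1155] rect [ 457.2 -115.8] [73.  12.4] 6.9 axis -173.2
```

View pics/crop.png

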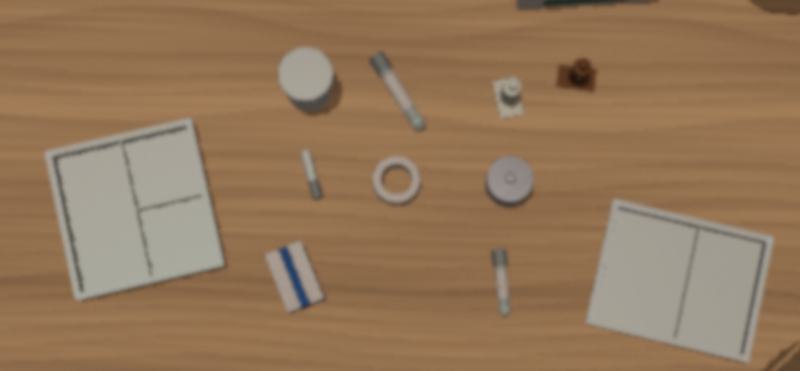

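The crop confirms that the wider urine compartment is on the left (+y) side, and that the blood tray has its long compartment on the left and two small ones on the right. I'll filter out the zero-depth pixels and refit.

```bash
python3 - <<'E'
from h import *
P=np.load("top.npy"); im=cv2.imread("pics/top.png")
hsv=cv2.cvtColor(im,cv2.COLOR_BGR2HSV)
m=(((hsv[...,1]<60))&(P[...,2]<.1)&(P[...,2]>-.02)).astype(np.uint8)
m[:120]=0;m[285:]=0;m[:,:140]=0;m[:,535:]=0
n,L,st,c=cv2.connectedComponentsWithStats(m)
N={287:"cup",333:"long/tape",390:"holder",198:"blood",289:"needle",478:"urine",281:"box",387:"short"}
for i in range(1,n):
    if st[i,4]<40: continue
    Q=P[L==i]; zt=np.percentile(Q[:,2],97)
    r=cv2.minAreaRect((Q[:,:2]*1000).astype(np.float32))
    x=Q[:,:2]-Q[:,:2].mean(0); ev=np.linalg.svd(x,full_matrices=False)[2][0]
    T=Q[Q[:,2]>zt-.02]; V=hsv[L==i][:,2].astype(float); D=Q[V<np.percentile(V,20)][:,:2].mean(0)
    print(c[i].round(0),st[i,4],"ztop",zt.round(3),"mean",Q[:,:2].mean(0).round(4),"rect",np.round(r[0],1),np.round(r[1],1),round(r[2],1),"axis",round(np.degrees(np.arctan2(ev[1],ev[0])),1),"toprect",np.round(cv2.minAreaRect((T[:,:2]*1000).astype(np.float32))[:2],1).tolist(),"dark",D.round(3))
E
```

```text
[287. 139.] 688 ztop 0.072 mean [0.6816 0.1146] rect [694.7 115.3] [85.3 60.4] 2.7 axis -171.5 toprect [[683.6, 114.7], [62.7, 60.3]] dark [0.666 0.107]
[333. 146.] 268 ztop 0.022 mean [0.6828 0.0105] rect [681.8   9.1] [103.9  16.6] 33.0 axis -147.2 toprect [[681.8, 9.1], [103.9, 16.6]] dark [0.714 0.031]
[390. 149.] 221 ztop 0.056 mean [ 0.6746 -0.12  ] rect [ 679.6 -121.3] [46.8 27.7] 17.2 axis -152.5 toprect [[678.4, -121.0], [20.9, 21.0]] dark [ 0.67  -0.121]
[198. 207.] 6109 ztop 0.023 mean [0.5343 0.315 ] rect [535.3 316.2] [187.7 179.4] 14.8 axis -166.6 toprect [[534.5, 315.1], [185.4, 177.7]] dark [0.54  0.325]
[289. 188.] 107 ztop 0.016 mean [0.581  0.1092] rect [581. 109.] [59.5 11.1] 17.4 axis -163.4 toprect [[581.0, 109.0], [59.5, 11.1]] dark [0.56  0.102]
[332. 192.] 259 ztop 0.03 mean [0.5722 0.0094] rect [571.9   9.3] [52.6 52.4] 1.6 axis -159.6 toprect [[571.9, 9.3], [52.6, 52.4]] dark [0.568 0.009]
[391. 192.] 465 ztop 0.051 mean [ 0.5711 -0.1208] rect [ 574.3 -124.8] [51.8 61.6] 31.6 axis 153.7 toprect [[571.7, -120.9], [52.4, 51.3]] dark [ 0.558 -0.119]
[478. 243.] 5568 ztop 0.023 mean [ 0.4647 -0.3233] rect [ 465.9 -320.5] [190.5 155.2] 77.5 axis -102.9 toprect [[465.1, -320.2], [190.4, 153.7]] dark [ 0.476 -0.347]
[281. 241.] 527 ztop 0.027 mean [0.4571 0.1236] rect [459.2 124.9] [77.5 44.7] 23.8 axis -155.8 toprect [[456.8, 124.6], [72.9, 43.2]] dark [0.454 0.121]
[387. 244.] 173 ztop 0.019 mean [ 0.4582 -0.1155] rect [ 457.2 -115.8] [73.  12.4] 6.9 axis -173.2 toprect [[457.2, -115.8], [73.0, 12.4]] dark [ 0.485 -0.112]
```

```bash
cat > go.py <<'E'
# usage: go.py yawdeg x,y,z [x,y,z ...] : tool-frame shifts (cm) from the current pose
import sys
from h import *
T=pose(); s=arm.get_state()
y0=np.degrees(s["ee_rot"][2]); d=(float(sys.argv[1])-y0+90)%180-90
print("t",round(s["t"],2),"tcp",s["eef_pos"].round(4),"yaw",round(y0,1),"w",round(s["width"],4),"rot z",round(-d,1))
for a in sys.argv[2:]:
    p=np.array([float(v) for v in a.split(",")]); print(a,(T[:3,:3].T@(p-T[:3,3])*100).round(2))
E
python3 go.py -154.5 .683,.115,.13 .683,.115,.054
```

```text
t 0.65 tcp [ 0.291  -0.609   0.2406] yaw -154.5 w 0.0875 rot z 0.0
.683,.115,.13 [-66.58  48.43  11.06]
.683,.115,.054 [-66.58  48.43  18.66]
```

move_arm([
  {"translation":[-25,18,3],"rot":[0,0,0],"hand":0},
  {"translation":[-25,18,3],"rot":[0,0,0],"hand":0},
  {"translation":[-25,18,3],"rot":[0,0,0],"hand":0},
  {"translation":[-25,18,3],"rot":[0,0,0],"hand":0},
  {"translation":[-25,18,3],"rot":[0,0,0],"hand":0},
  {"translation":[-25,18,3],"rot":[0,0,0],"hand":0},
  {"translation":[-25,18,3],"rot":[0,0,0],"hand":0},
  {"translation":[-25,18,3],"rot":[0,0,0],"hand":0},
], squeeze=12)

```text
t: 1.32
eef_pos: [0.4404, -0.3354, 0.2105]
ee_rot: [3.142, 0.001, -2.694]
force: [-0.7, -0.4, -0.1]
width: 0.088
gripper_force: 0.0
```

move_arm([
  {"translation":[-24,18,3],"rot":[0,0,0],"hand":0},
  {"translation":[-24,18,3],"rot":[0,0,0],"hand":0},
  {"translation":[-24,18,3],"rot":[0,0,0],"hand":0},
  {"translation":[-24,18,3],"rot":[0,0,0],"hand":0},
  {"translation":[-24,18,3],"rot":[0,0,0],"hand":0},
  {"translation":[-24,18,3],"rot":[0,0,0],"hand":0},
  {"translation":[-24,18,3],"rot":[0,0,0],"hand":0},
  {"translation":[-24,18,3],"rot":[0,0,0],"hand":0},
])

```text
t: 1.98
eef_pos: [0.5802, -0.0685, 0.18]
ee_rot: [-3.141, 0.001, -2.693]
force: [-0.3, -0.3, 0.1]
width: 0.0877
gripper_force: 0.0
```

move_arm([
  {"translation":[-17.6,12.4,0],"rot":[0,0,0],"hand":0},
  {"translation":[-17.6,12.4,0],"rot":[0,0,0],"hand":0},
  {"translation":[-17.6,12.4,0],"rot":[0,0,0],"hand":0},
  {"translation":[-17.6,12.4,0],"rot":[0,0,0],"hand":0},
  {"translation":[-17.6,12.4,0],"rot":[0,0,0],"hand":0},
  {"translation":[-17.6,12.4,0],"rot":[0,0,0],"hand":0},
  {"translation":[-17.6,12.4,0],"rot":[0,0,0],"hand":0},
])

```text
t: 2.57
eef_pos: [0.6841, 0.1175, 0.1795]
ee_rot: [-3.142, -0.001, -2.693]
force: [0.2, -0.2, -0.0]
width: 0.0875
gripper_force: 0.0
```

```bash
cat > look.py <<'E'
import sys
from h import *
T=campose("wrist"); im,d=arm.grab_frame("wrist"); save(f"pics/{sys.argv[1]}.png",im)
C=cloud("wrist",d,T); C[d==0]=-9; np.save("w.npy",C)
for l in sys.argv[2:]:
    print(l,[(w(T,r["point"]).round(4).tolist(),round(r["p"],2)) for r in arm.pinpoint(l,"wrist")])
E
python3 look.py w1 cup needle_case; python3 - <<'E'
import numpy as np,cv2
C=np.load("w.npy"); Q=C[(C[...,2]>.06)&(C[...,2]<.075)]; print(len(Q),Q.mean(0),cv2.minEnclosingCircle((Q[:,:2]*1000).astype(np.float32)))
E
python3 go.py -154.5 .683,.115,.13 .683,.115,.054 .61,-.28,.13
```

```text
cup [([0.6834, 0.1157, 0.0021], 0.98)]
needle_case [([0.5753, 0.1118, 0.0026], 0.86)]
7835 [0.68428113 0.11409331 0.06680682] ((737.9066162109375, 97.3533706665039), 90.08387756347656)
t 2.72 tcp [0.6827 0.1141 0.1804] yaw -154.5 w 0.0878 rot z 0.0
.683,.115,.13 [-0.07  0.07  5.04]
.683,.115,.054 [-0.07  0.07 12.64]
.61,-.28,.13 [ 23.54 -32.43   5.05]
```

View pics/w1.png

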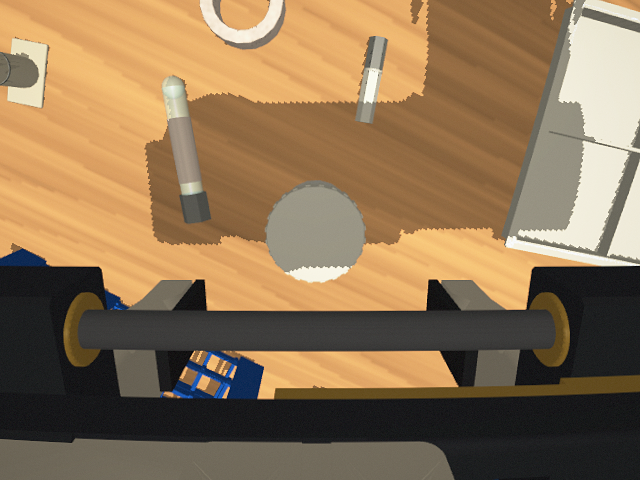

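The lid sits centred between the jaws at about (315,232), and the measured position agrees with the top view. Descending to grip it.

move_arm([
  {"translation":[0,0,4],"rot":[0,0,0],"hand":0},
  {"translation":[0,0,8],"rot":[0,0,0],"hand":0},
  {"translation":[0,0,11],"rot":[0,0,0],"hand":0},
  {"translation":[0,0,12.6],"rot":[0,0,0],"hand":0},
  {"translation":[0,0,12.6],"rot":[0,0,0],"hand":0.1},
  {"translation":[0,0,12.6],"rot":[0,0,0],"hand":0.4},
  {"translation":[0,0,12.6],"rot":[0,0,0],"hand":0.4},
  {"translation":[0,0,12.6],"rot":[0,0,0],"hand":0.4},
], squeeze=12)

```text
t: 3.38
eef_pos: [0.6845, 0.1148, 0.057]
ee_rot: [-3.141, 0.004, -2.696]
force: [-0.0, 0.6, 0.0]
width: 0.0664
gripper_force: 0.0
```

move_arm([
  {"translation":[0,0,0],"rot":[0,0,0],"hand":0.5},
  {"translation":[0,0,0],"rot":[0,0,0],"hand":0.5},
  {"translation":[0,0,0],"rot":[0,0,0],"hand":0.5},
  {"translation":[0,0,-1],"rot":[0,0,0],"hand":0.5},
  {"translation":[0,0,-3],"rot":[0,0,0],"hand":0.5},
  {"translation":[0,0,-6],"rot":[0,0,0],"hand":0.5},
  {"translation":[0,0,-8],"rot":[0,0,0],"hand":0.5},
  {"translation":[0,0,-8],"rot":[0,0,0],"hand":0.5},
])

```text
t: 4.05
eef_pos: [0.686, 0.1157, 0.141]
ee_rot: [-3.14, 0.008, -2.695]
force: [-0.3, 0.1, 0.4]
width: 0.0616
gripper_force: 12.0
```

```bash
python3 go.py -154.5 .61,-.28,.134 .61,-.28,.055
```

```text
t 4.05 tcp [0.686  0.1157 0.141 ] yaw -154.4 w 0.0616 rot z 0.1
.61,-.28,.134 [ 23.95 -32.4    0.55]
.61,-.28,.055 [ 24.02 -32.39   8.45]
```

move_arm([
  {"translation":[12,-16,0],"rot":[0,0,0],"hand":0.5},
  {"translation":[12,-16,0],"rot":[0,0,0],"hand":0.5},
  {"translation":[12,-16,0],"rot":[0,0,0],"hand":0.5},
  {"translation":[12,-16,0],"rot":[0,0,0],"hand":0.5},
  {"translation":[12,-16,0],"rot":[0,0,0],"hand":0.5},
  {"translation":[23.8,-32.2,0],"rot":[0,0,0],"hand":0.5},
  {"translation":[23.8,-32.2,0],"rot":[0,0,0],"hand":0.5},
  {"translation":[23.8,-32.2,0],"rot":[0,0,0],"hand":0.5},
])

```text
t: 4.72
eef_pos: [0.6205, -0.2057, 0.1353]
ee_rot: [-3.141, 0.001, -2.695]
force: [0.6, -0.2, -0.4]
width: 0.0616
gripper_force: 12.0
```

move_arm([
  {"translation":[3.7,-5.1,0],"rot":[0,0,0],"hand":0.5},
  {"translation":[3.7,-5.1,0],"rot":[0,0,0],"hand":0.5},
  {"translation":[3.7,-5.1,0],"rot":[0,0,0],"hand":0.5},
  {"translation":[3.7,-5.1,0],"rot":[0,0,0],"hand":0.5},
  {"translation":[3.7,-5.1,0],"rot":[0,0,0],"hand":0.5},
])

```text
t: 5.13
eef_pos: [0.6097, -0.2659, 0.1348]
ee_rot: [3.142, 0.0, -2.696]
force: [0.8, -0.6, 0.1]
width: 0.0616
gripper_force: 12.0
```

```bash
python3 go.py -154.5 .61,-.28,.134 .61,-.28,.055
```

```text
t 5.13 tcp [ 0.6097 -0.2659  0.1348] yaw -154.5 w 0.0616 rot z 0.0
.61,-.28,.134 [ 0.58 -1.28  0.08]
.61,-.28,.055 [ 0.58 -1.28  7.98]
```

move_arm([
  {"translation":[0.6,-1.2,2],"rot":[0,0,0],"hand":0.5},
  {"translation":[0.6,-1.2,5],"rot":[0,0,0],"hand":0.5},
  {"translation":[0.6,-1.2,7],"rot":[0,0,0],"hand":0.5},
  {"translation":[0.6,-1.2,7.8],"rot":[0,0,0],"hand":0.5},
  {"translation":[0.6,-1.2,8],"rot":[0,0,0],"hand":0.5},
  {"translation":[0.6,-1.2,8],"rot":[0,0,0],"hand":0.5},
  {"translation":[0.6,-1.2,8],"rot":[0,0,0],"hand":0.1},
  {"translation":[0.6,-1.2,8],"rot":[0,0,0],"hand":0.1},
])

```text
t: 5.8
eef_pos: [0.6104, -0.279, 0.0555]
ee_rot: [-3.141, 0.001, -2.695]
force: [0.3, -0.1, 0.9]
width: 0.0695
gripper_force: 0.0
```

move_arm([
  {"translation":[0,0,0],"rot":[0,0,0],"hand":0.1},
  {"translation":[0,0,-1],"rot":[0,0,0],"hand":0.1},
  {"translation":[0,0,-5],"rot":[0,0,0],"hand":0.1},
  {"translation":[0,0,-9],"rot":[0,0,0],"hand":0.1},
  {"translation":[0,0,-10],"rot":[0,0,0],"hand":0.2},
])

```text
t: 6.22
eef_pos: [0.6126, -0.2809, 0.1628]
ee_rot: [-3.134, 0.007, -2.695]
force: [2.6, 0.6, 1.0]
width: 0.0762
gripper_force: 0.0
```

```bash
python3 go.py -154.5 .678,-.121,.155
```

```text
t 6.22 tcp [ 0.6126 -0.2809  0.1628] yaw -154.4 w 0.0762 rot z 0.1
.678,-.121,.155 [-12.81  11.59   0.78]
```

move_arm([
  {"translation":[-12.8,11.6,-1.5],"rot":[0,0,0],"hand":0.3},
  {"translation":[-12.8,11.6,-1.5],"rot":[0,0,0],"hand":0.3},
  {"translation":[-12.8,11.6,-1.5],"rot":[0,0,0],"hand":0.3},
  {"translation":[-12.8,11.6,-1.5],"rot":[0,0,0],"hand":0.3},
  {"translation":[-12.8,11.6,-1.5],"rot":[0,0,0],"hand":0.3},
  {"translation":[-12.8,11.6,-1.5],"rot":[0,0,0],"hand":0.3},
])

```text
t: 6.72
eef_pos: [0.6764, -0.1168, 0.1709]
ee_rot: [-3.141, 0.002, -2.692]
force: [-0.1, -1.0, -0.2]
width: 0.0616
gripper_force: 0.0
```

```bash
python3 look.py w2 holder long_tube; python3 - <<'E'
import numpy as np,cv2
C=np.load("w.npy"); m=(abs(C[...,0]-.678)<.03)&(abs(C[...,1]+.121)<.03)
for a,b in((.04,.07),(.044,.052),(.053,.06)):
  Q=C[m&(C[...,2]>a)&(C[...,2]<b)]
  if len(Q): print(a,len(Q),Q.mean(0).round(4),np.percentile(Q[:,:2],[1,50,99],axis=0).round(4).tolist())
E
python3 go.py -154.5 .678,-.121,.03
```

```text
holder [([0.6809, -0.1167, 0.0008], 0.92), ([0.701, -0.2019, -0.0016], 0.89)]
long_tube [([0.6803, 0.0093, 0.0106], 0.64)]
0.04 901 [ 0.6763 -0.1229  0.05  ] [[0.667, -0.1326], [0.6759, -0.123], [0.6871, -0.1125]]
0.044 690 [ 0.6764 -0.1229  0.0486] [[0.667, -0.1328], [0.6755, -0.1235], [0.6875, -0.1124]]
0.053 176 [ 0.6773 -0.1224  0.0566] [[0.6732, -0.1267], [0.6771, -0.1225], [0.6818, -0.1182]]
t 6.87 tcp [ 0.6746 -0.1202  0.17  ] yaw -154.5 w 0.0614 rot z 0.0
.678,-.121,.03 [-0.27 -0.21 14.  ]
```

View pics/w2.png

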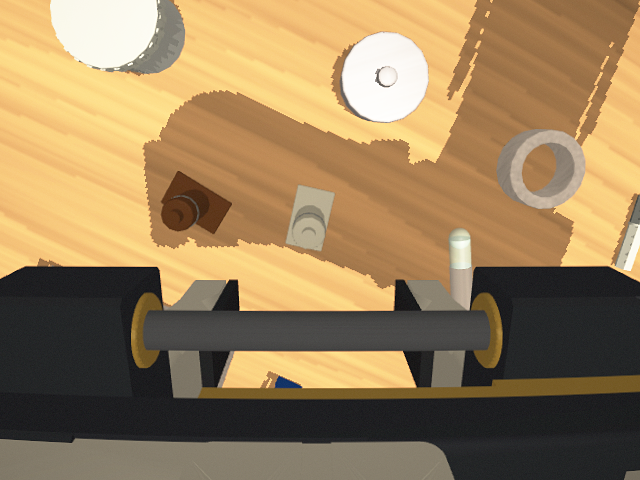

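The white holder is at about (311,222) and the brown one at (185,205), clear of the left finger. The cup is standing upright at (105,30). I'll narrow the jaws and take the holder's barrel.

move_arm([
  {"translation":[-0.15,-0.3,3],"rot":[0,0,0],"hand":0.5},
  {"translation":[-0.15,-0.3,6],"rot":[0,0,0],"hand":0.5},
  {"translation":[-0.15,-0.3,9],"rot":[0,0,0],"hand":0.5},
  {"translation":[-0.15,-0.3,12],"rot":[0,0,0],"hand":0.5},
  {"translation":[-0.15,-0.3,13.8],"rot":[0,0,0],"hand":0.5},
  {"translation":[-0.15,-0.3,13.8],"rot":[0,0,0],"hand":0.5},
  {"translation":[-0.15,-0.3,13.8],"rot":[0,0,0],"hand":0.8},
  {"translation":[-0.15,-0.3,13.8],"rot":[0,0,0],"hand":0.85},
], squeeze=8)

```text
t: 7.53
eef_pos: [0.6784, -0.1228, 0.0332]
ee_rot: [-3.14, 0.002, -2.696]
force: [0.1, 0.5, 1.4]
width: 0.0356
gripper_force: 0.0
```

move_arm([
  {"translation":[0,0,0],"rot":[0,0,0],"hand":0.9},
  {"translation":[0,0,0],"rot":[0,0,0],"hand":0.9},
  {"translation":[0,0,0],"rot":[0,0,0],"hand":0.9},
  {"translation":[0,0,0],"rot":[0,0,0],"hand":0.9},
])

```text
t: 7.87
eef_pos: [0.6786, -0.1219, 0.0335]
ee_rot: [-3.14, 0.002, -2.695]
force: [-1.1, -0.5, 7.2]
width: 0.0221
gripper_force: 8.0
```

```bash
python3 go.py -168 .5034,.2662,.12 .5856,.2836,.12
```

```text
t 7.87 tcp [ 0.6786 -0.1219  0.0335] yaw -154.4 w 0.0221 rot z 13.6
.5034,.2662,.12 [-0.96 42.56 -8.71]
.5856,.2836,.12 [-9.13 40.58 -8.69]
```

move_arm([
  {"translation":[0,0,-1],"rot":[0,0,0],"hand":0.9},
  {"translation":[0,0,-4],"rot":[0,0,0],"hand":0.9},
  {"translation":[0,0,-8],"rot":[0,0,0],"hand":0.9},
  {"translation":[0,0,-10],"rot":[0,0,0],"hand":0.9},
  {"translation":[-1,4,-10],"rot":[0,0,0],"hand":0.9},
  {"translation":[-2,8,-10],"rot":[0,0,0],"hand":0.9},
  {"translation":[-3,12,-10],"rot":[0,0,0],"hand":0.9},
  {"translation":[-4,16,-10],"rot":[0,0,0],"hand":0.9},
])

```text
t: 8.53
eef_pos: [0.6441, 0.0413, 0.1327]
ee_rot: [3.141, 0.001, -2.697]
force: [1.3, 0.3, -0.8]
width: 0.0217
gripper_force: 8.0
```

move_arm([
  {"translation":[-1,4,0],"rot":[0,0,0],"hand":0.9},
  {"translation":[-2,8,0],"rot":[0,0,0],"hand":0.9},
  {"translation":[-3,12,0],"rot":[0,0,0],"hand":0.9},
  {"translation":[-4,16,0],"rot":[0,0,0],"hand":0.9},
  {"translation":[-4.6,20,0],"rot":[0,0,0],"hand":0.9},
  {"translation":[-5.1,23.5,0],"rot":[0,0,0],"hand":0.9},
  {"translation":[-5.1,24.6,0],"rot":[0,0,0],"hand":0.9},
  {"translation":[-5.1,24.6,0],"rot":[0,0,0],"hand":0.9},
])

```text
t: 9.2
eef_pos: [0.5834, 0.2869, 0.1322]
ee_rot: [3.141, 0.001, -2.692]
force: [-0.2, -0.3, 0.5]
width: 0.0219
gripper_force: 8.0
```

```bash
python3 look.py w3 blood_tray; python3 go.py -168 .5856,.2836,.036;  python3 - <<'E'
import numpy as np
C=np.load("w.npy"); m=(abs(C[...,0]-.5856)<.06)&(abs(C[...,1]-.2836)<.06)&(C[...,2]>-.02)
print(np.histogram(C[m][:,2],bins=np.arange(-.01,.03,.0025)))
E
```

```text
blood_tray [([0.5271, 0.3117, 0.0017], 0.89)]
t 9.3 tcp [0.5843 0.2841 0.132 ] yaw -154.4 w 0.022 rot z 13.6
.5856,.2836,.036 [-0.09 -0.1   9.6 ]
(array([    0,     0,     0,   213,  2506, 15371,   961,   199,   187,
         294,   967,   237,  1706,    23,     0]), array([-1.00000000e-02, -7.50000000e-03, -5.00000000e-03, -2.50000000e-03,
        1.73472348e-18,  2.50000000e-03,  5.00000000e-03,  7.50000000e-03,
        1.00000000e-02,  1.25000000e-02,  1.50000000e-02,  1.75000000e-02,
        2.00000000e-02,  2.25000000e-02,  2.50000000e-02,  2.75000000e-02]))
```

View pics/w3.png

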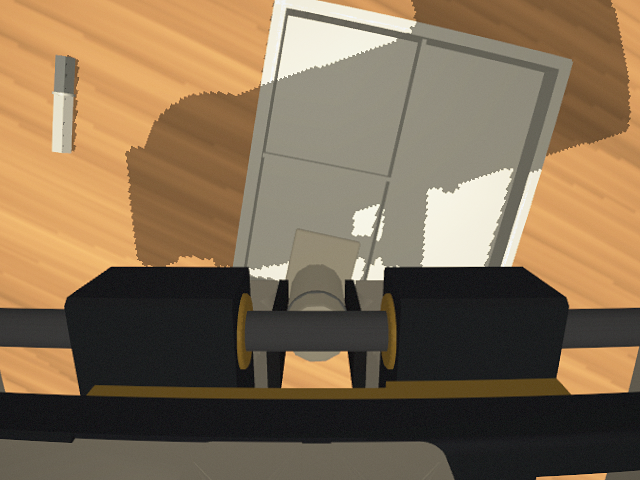

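The holder is upright in the jaws above the far small compartment. Lowering it and letting go.

move_arm([
  {"translation":[-0.1,-0.1,3.5],"rot":[0,0,0],"hand":0.9},
  {"translation":[-0.1,-0.1,6.5],"rot":[0,0,0],"hand":0.9},
  {"translation":[-0.1,-0.1,8.5],"rot":[0,0,0],"hand":0.9},
  {"translation":[-0.1,-0.1,9.3],"rot":[0,0,0],"hand":0.9},
  {"translation":[-0.1,-0.1,9.6],"rot":[0,0,0],"hand":0.9},
  {"translation":[-0.1,-0.1,9.7],"rot":[0,0,0],"hand":0.9},
  {"translation":[-0.1,-0.1,9.7],"rot":[0,0,0],"hand":0.9},
  {"translation":[-0.1,-0.1,9.7],"rot":[0,0,0],"hand":0.9},
])

```text
t: 9.97
eef_pos: [0.5869, 0.2833, 0.0358]
ee_rot: [3.141, 0.002, -2.696]
force: [0.1, -0.6, 0.7]
width: 0.0218
gripper_force: 8.0
```

move_arm([
  {"translation":[0,0,0],"rot":[0,0,0],"hand":0.7},
  {"translation":[0,0,0],"rot":[0,0,0],"hand":0.55},
  {"translation":[0,0,0],"rot":[0,0,0],"hand":0.5},
  {"translation":[0,0,0],"rot":[0,0,0],"hand":0.5},
  {"translation":[0,0,-3],"rot":[0,0,0],"hand":0.5},
  {"translation":[0,0,-6],"rot":[0,0,0],"hand":0.5},
  {"translation":[0,0,-10],"rot":[0,0,0],"hand":0.5},
  {"translation":[0,0,-11],"rot":[0,0,0],"hand":0.5},
])

```text
t: 10.63
eef_pos: [0.5885, 0.2849, 0.1512]
ee_rot: [3.141, 0.008, -2.694]
force: [-0.2, 1.8, 1.6]
width: 0.0435
gripper_force: 0.0
```

```bash
python3 go.py -147 .682,.009,.146
```

```text
t 10.63 tcp [0.5885 0.2849 0.1512] yaw -154.4 w 0.0435 rot z -7.4
.682,.009,.146 [  3.5  -28.92   0.47]
```

Now hover over the long tube.

move_arm([
  {"translation":[3.6,-28.7,-2],"rot":[0,0,-7.4],"hand":0.5},
  {"translation":[3.6,-28.7,-2],"rot":[0,0,-7.4],"hand":0.5},
  {"translation":[3.6,-28.7,-2],"rot":[0,0,-7.4],"hand":0.5},
  {"translation":[3.6,-28.7,-2],"rot":[0,0,-7.4],"hand":0.5},
  {"translation":[3.6,-28.7,-2],"rot":[0,0,-7.4],"hand":0.5},
  {"translation":[3.6,-28.7,-2],"rot":[0,0,-7.4],"hand":0.5},
  {"translation":[3.6,-28.7,-2],"rot":[0,0,-7.4],"hand":0.5},
  {"translation":[3.6,-28.7,-2],"rot":[0,0,-7.4],"hand":0.5},
])

```text
t: 11.3
eef_pos: [0.6788, 0.0026, 0.165]
ee_rot: [-3.14, 0.0, -2.571]
force: [0.2, 0.5, 0.8]
width: 0.0436
gripper_force: 0.0
```

move_arm([
  {"translation":[0,0,0],"rot":[0,0,0],"hand":0.5},
  {"translation":[0,0,0],"rot":[0,0,0],"hand":0.5},
])

```text
t: 11.47
eef_pos: [0.6771, 0.0085, 0.1644]
ee_rot: [3.141, -0.0, -2.568]
force: [-0.5, 0.1, -0.6]
width: 0.0438
gripper_force: 0.0
```

```bash
python3 look.py w4 long_tube; python3 go.py -147 .682,.009,.017; python3 - <<'E'
import numpy as np,cv2
C=np.load("w.npy"); m=(abs(C[...,0]-.68)<.07)&(abs(C[...,1]-.009)<.06)&(C[...,2]>.006)&(C[...,2]<.022)
n,L,st,c=cv2.connectedComponentsWithStats(m.astype(np.uint8)); i=1+st[1:,4].argmax(); Q=C[L==i]
print(len(Q),Q.mean(0),cv2.minAreaRect((Q[:,:2]*1000).astype(np.float32)))
E
```

```text
long_tube [([0.6794, 0.0075, 0.0107], 0.86)]
t 11.57 tcp [0.677  0.0098 0.1645] yaw -147.0 w 0.0437 rot z -0.0
.682,.009,.017 [-0.37 -0.34 14.75]
3447 [0.68000428 0.00887427 0.01594414] ((679.6629028320312, 8.216163635253906), (104.63868713378906, 20.84703254699707), 33.34822463989258)
```

View pics/w4.png

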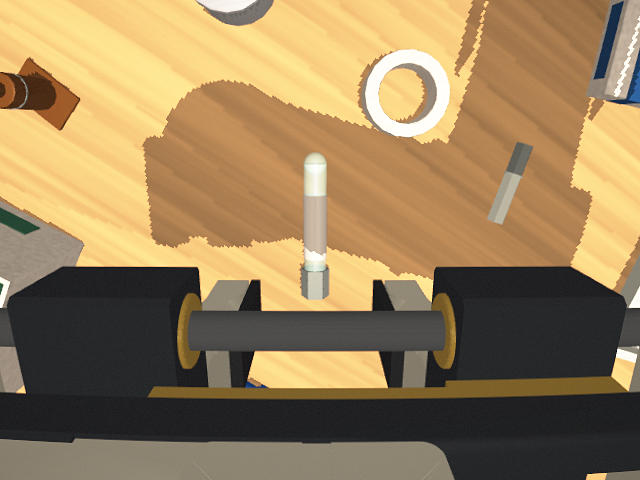

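The tube is aligned with the jaws, glass end up and cap at (315,280). Gripping it at mid-length.

move_arm([
  {"translation":[-0.2,-0.25,4],"rot":[0,0,0],"hand":0.5},
  {"translation":[-0.2,-0.25,8],"rot":[0,0,0],"hand":0.5},
  {"translation":[-0.2,-0.25,11.5],"rot":[0,0,0],"hand":0.5},
  {"translation":[-0.2,-0.25,13.5],"rot":[0,0,0],"hand":0.5},
  {"translation":[-0.2,-0.25,14.6],"rot":[0,0,0],"hand":0.5},
  {"translation":[-0.2,-0.25,14.7],"rot":[0,0,0],"hand":0.5},
  {"translation":[-0.2,-0.25,14.7],"rot":[0,0,0],"hand":0.85},
  {"translation":[-0.2,-0.25,14.7],"rot":[0,0,0],"hand":0.95},
], squeeze=12)

```text
t: 12.23
eef_pos: [0.6812, 0.0088, 0.0189]
ee_rot: [-3.141, 0.002, -2.565]
force: [0.2, -0.4, 0.2]
width: 0.0354
gripper_force: 0.0
```

move_arm([
  {"translation":[0,0,0],"rot":[0,0,0],"hand":0.95},
  {"translation":[0,0,0],"rot":[0,0,0],"hand":0.95},
  {"translation":[0,0,0],"rot":[0,0,0],"hand":0.95},
  {"translation":[0,0,0],"rot":[0,0,0],"hand":0.95},
  {"translation":[0,0,-1],"rot":[0,0,0],"hand":0.95},
  {"translation":[0,0,-4],"rot":[0,0,0],"hand":0.95},
  {"translation":[0,0,-8],"rot":[0,0,0],"hand":0.95},
  {"translation":[0,0,-10],"rot":[0,0,0],"hand":0.95},
])

```text
t: 12.9
eef_pos: [0.6818, 0.0077, 0.1226]
ee_rot: [-3.139, 0.003, -2.566]
force: [1.9, 0.5, 0.9]
width: 0.0155
gripper_force: 12.0
```

```bash
python3 go.py -192.5 .4542,-.3698,.1178
```

```text
t 12.9 tcp [0.6818 0.0077 0.1226] yaw -147.0 w 0.0155 rot z 45.5
.4542,-.3698,.1178 [ 39.65 -19.28   0.38]
```

move_arm([
  {"translation":[39.5,-19.2,0],"rot":[0,0,45.5],"hand":0.95},
  {"translation":[39.5,-19.2,0],"rot":[0,0,45.5],"hand":0.95},
  {"translation":[39.5,-19.2,0],"rot":[0,0,45.5],"hand":0.95},
  {"translation":[39.5,-19.2,0],"rot":[0,0,45.5],"hand":0.95},
  {"translation":[39.5,-19.2,0],"rot":[0,0,45.5],"hand":0.95},
  {"translation":[39.5,-19.2,0],"rot":[0,0,45.5],"hand":0.95},
  {"translation":[39.5,-19.2,0],"rot":[0,0,45.5],"hand":0.95},
  {"translation":[39.5,-19.2,0],"rot":[0,0,45.5],"hand":0.95},
])

```text
t: 13.57
eef_pos: [0.5067, -0.279, 0.1186]
ee_rot: [-3.142, 0.001, 2.919]
force: [-0.1, -1.2, 0.9]
width: 0.0155
gripper_force: 12.0
```

```bash
python3 go.py -192.5 .4542,-.3698,.1178
```

```text
t 13.57 tcp [ 0.5067 -0.279   0.1186] yaw 167.3 w 0.0155 rot z -0.2
.4542,-.3698,.1178 [  3.12 -10.01   0.08]
```

move_arm([
  {"translation":[1.4,-4,0],"rot":[0,0,0],"hand":0.95},
  {"translation":[2.6,-7.5,0],"rot":[0,0,0],"hand":0.95},
  {"translation":[2.6,-8.8,0],"rot":[0,0,0],"hand":0.95},
  {"translation":[2.6,-8.8,0],"rot":[0,0,0],"hand":0.95},
  {"translation":[2.6,-8.8,0],"rot":[0,0,0],"hand":0.95},
])

```text
t: 13.98
eef_pos: [0.463, -0.3586, 0.1181]
ee_rot: [-3.142, 0.0, 2.92]
force: [-0.3, 0.0, -0.4]
width: 0.0154
gripper_force: 12.0
```

```bash
python3 look.py w5 urine_tray long_tube; python3 go.py -192.5 .4542,-.3698,.0215; python3 - <<'E'
import numpy as np
C=np.load("w.npy"); a=np.radians(-12.5); d=C[...,:2]-[.465,-.321]
X=d[...,0]*np.cos(a)+d[...,1]*np.sin(a); Y=-d[...,0]*np.sin(a)+d[...,1]*np.cos(a); z=C[...,2]
for n,m in(("wallY-",(z>.015)&(z<.025)&(Y<-.07)&(Y>-.1)&(abs(X)<.06)),("div",(z>.011)&(z<.02)&(abs(Y+.012)<.012)&(abs(X)<.06)),("wallX-",(z>.015)&(z<.025)&(X<-.06)&(X>-.08)&(abs(Y)<.08))):
    v=(X if "X" in n else Y)[m]; u=(Y if "X" in n else X)[m]
    if len(v)>20: print(n,len(v),np.percentile(v,[10,50,90]).round(4),"slope deg",np.degrees(np.polyfit(u,v,1)[0]).round(1))
E
```

```text
urine_tray [([0.4611, -0.3234, -0.001], 0.87)]
long_tube [([0.4624, -0.3579, 0.1094], 0.72)]
t 14.13 tcp [ 0.4639 -0.3571  0.1178] yaw 167.5 w 0.0152 rot z -0.0
.4542,-.3698,.0215 [ 0.67 -1.45  9.63]
wallY- 1953 [-0.0938 -0.0906 -0.0877] slope deg 0.3
div 763 [-0.0124 -0.0114 -0.0102] slope deg 0.3
wallX- 4007 [-0.0774 -0.0744 -0.0716] slope deg -0.2
```

View pics/w5.png

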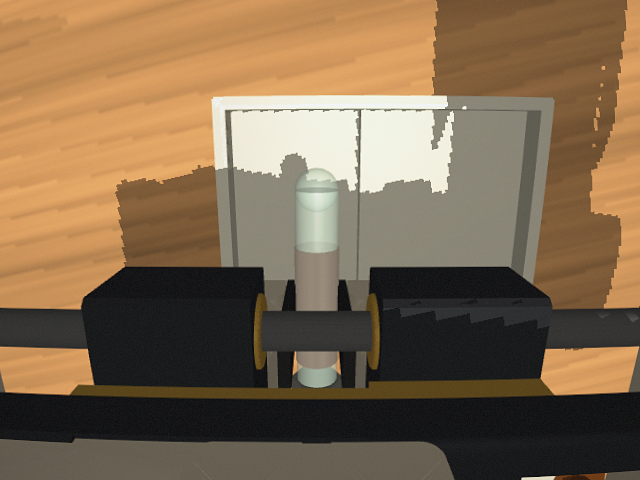

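The tube is held level over the narrow compartment, and the tray pose is refined to centre (0.460, -0.320). Lowering, then a small opening so the fingers stay clear of the walls.

move_arm([
  {"translation":[1.2,-1.5,0],"rot":[0,0,0],"hand":0.95},
  {"translation":[1.2,-1.5,3.5],"rot":[0,0,0],"hand":0.95},
  {"translation":[1.2,-1.5,6.5],"rot":[0,0,0],"hand":0.95},
  {"translation":[1.2,-1.5,8.5],"rot":[0,0,0],"hand":0.95},
  {"translation":[1.2,-1.5,9.3],"rot":[0,0,0],"hand":0.95},
  {"translation":[1.2,-1.5,9.6],"rot":[0,0,0],"hand":0.95},
  {"translation":[1.2,-1.5,9.65],"rot":[0,0,0],"hand":0.95},
  {"translation":[1.2,-1.5,9.65],"rot":[0,0,0],"hand":0.95},
])

```text
t: 14.8
eef_pos: [0.4495, -0.3694, 0.0218]
ee_rot: [-3.141, 0.001, 2.924]
force: [0.5, -0.5, -0.3]
width: 0.0156
gripper_force: 12.0
```

move_arm([
  {"translation":[0,0,0],"rot":[0,0,0],"hand":0.8},
  {"translation":[0,0,0],"rot":[0,0,0],"hand":0.74},
  {"translation":[0,0,0],"rot":[0,0,0],"hand":0.72},
  {"translation":[0,0,0],"rot":[0,0,0],"hand":0.72},
  {"translation":[0,0,-2],"rot":[0,0,0],"hand":0.72},
  {"translation":[0,0,-5],"rot":[0,0,0],"hand":0.72},
  {"translation":[0,0,-9],"rot":[0,0,0],"hand":0.5},
  {"translation":[0,0,-12],"rot":[0,0,0],"hand":0.2},
])

```text
t: 15.47
eef_pos: [0.4486, -0.3701, 0.1437]
ee_rot: [-3.141, 0.001, 2.923]
force: [1.4, -1.1, 0.5]
width: 0.033
gripper_force: 0.0
```

```bash
python3 go.py -192.5 .611,-.281,.15
```

```text
t 15.47 tcp [ 0.4486 -0.3701  0.1437] yaw 167.5 w 0.033 rot z -0.0
.611,-.281,.15 [-13.92  12.22  -0.63]
```

move_arm([
  {"translation":[-13.9,12.2,-2],"rot":[0,0,0],"hand":0},
  {"translation":[-13.9,12.2,-2],"rot":[0,0,0],"hand":0},
  {"translation":[-13.9,12.2,-2],"rot":[0,0,0],"hand":0},
  {"translation":[-13.9,12.2,-2],"rot":[0,0,0],"hand":0},
  {"translation":[-13.9,12.2,-2],"rot":[0,0,0],"hand":0},
  {"translation":[-13.9,12.2,-2],"rot":[0,0,0],"hand":0},
  {"translation":[-13.9,12.2,-2],"rot":[0,0,0],"hand":0},
])

```text
t: 16.05
eef_pos: [0.6114, -0.28, 0.1606]
ee_rot: [3.142, -0.0, 2.924]
force: [-0.8, 0.2, -0.6]
width: 0.0787
gripper_force: 0.0
```

```bash
python3 look.py w6 cup; python3 go.py -192.5 .611,-.281,.054; python3 - <<'E'
import numpy as np,cv2
C=np.load("w.npy"); m=(C[...,2]>.06)&(C[...,2]<.075)&(abs(C[...,0]-.61)<.05)&(abs(C[...,1]+.28)<.05)
Q=C[m]; print(len(Q),Q.mean(0),np.percentile(Q[:,:2],[1,99],axis=0).mean(0))
E
```

```text
cup [([0.6086, -0.2771, 0.0003], 0.83)]
t 16.15 tcp [ 0.6099 -0.281   0.1607] yaw 167.4 w 0.0851 rot z -0.1
.611,-.281,.054 [-0.12  0.02 10.67]
8810 [ 0.60734298 -0.2791623   0.06675505] [ 0.60802968 -0.27935249]
```

View pics/w6.png

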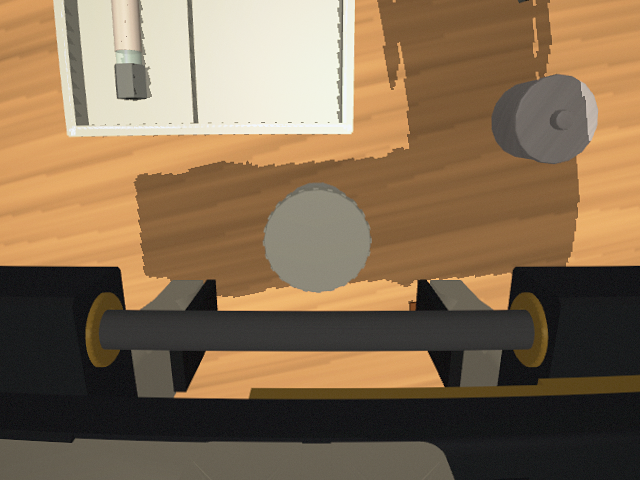

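The long tube lies flat in the narrow compartment at (130,50), and the cup is centred between the jaws. Taking the cup.

move_arm([
  {"translation":[0.1,0.1,4],"rot":[0,0,0],"hand":0},
  {"translation":[0.1,0.1,8],"rot":[0,0,0],"hand":0},
  {"translation":[0.1,0.1,10],"rot":[0,0,0],"hand":0},
  {"translation":[0.1,0.1,10.6],"rot":[0,0,0],"hand":0},
  {"translation":[0.1,0.1,10.6],"rot":[0,0,0],"hand":0.1},
  {"translation":[0.1,0.1,10.6],"rot":[0,0,0],"hand":0.4},
  {"translation":[0.1,0.1,10.6],"rot":[0,0,0],"hand":0.5},
  {"translation":[0.1,0.1,10.6],"rot":[0,0,0],"hand":0.5},
])

```text
t: 16.82
eef_pos: [0.6111, -0.2801, 0.0573]
ee_rot: [-3.142, 0.003, 2.922]
force: [-0.4, 0.2, 1.0]
width: 0.0668
gripper_force: 0.0
```

move_arm([
  {"translation":[0,0,0],"rot":[0,0,0],"hand":0.5},
  {"translation":[0,0,0],"rot":[0,0,0],"hand":0.5},
  {"translation":[0,0,0],"rot":[0,0,0],"hand":0.5},
  {"translation":[0,0,-1],"rot":[0,0,0],"hand":0.5},
  {"translation":[0,0,-4],"rot":[0,0,0],"hand":0.5},
  {"translation":[0,0,-6],"rot":[0,0,0],"hand":0.5},
  {"translation":[0,0,-6],"rot":[0,0,0],"hand":0.5},
])

```text
t: 17.4
eef_pos: [0.6125, -0.2805, 0.1209]
ee_rot: [-3.141, 0.008, 2.923]
force: [0.5, 0.3, 0.1]
width: 0.0617
gripper_force: 12.0
```

```bash
python3 go.py -192.5 .4685,-.282,.114
```

```text
t 17.4 tcp [ 0.6125 -0.2805  0.1209] yaw 167.5 w 0.0617 rot z 0.0
.4685,-.282,.114 [14.04 -3.26  0.59]
```

move_arm([
  {"translation":[4,-1,0],"rot":[0,0,0],"hand":0.5},
  {"translation":[8,-2,0],"rot":[0,0,0],"hand":0.5},
  {"translation":[12,-3,0],"rot":[0,0,0],"hand":0.5},
  {"translation":[13.9,-3.3,0],"rot":[0,0,0],"hand":0.5},
  {"translation":[13.9,-3.3,0],"rot":[0,0,0],"hand":0.5},
  {"translation":[13.9,-3.3,0],"rot":[0,0,0],"hand":0.5},
])

```text
t: 17.9
eef_pos: [0.4664, -0.2818, 0.1162]
ee_rot: [3.142, 0.001, 2.922]
force: [0.3, -0.2, -0.3]
width: 0.0614
gripper_force: 12.0
```

```bash
python3 go.py -192.5 .4685,-.282,.058
```

```text
t 17.9 tcp [ 0.4664 -0.2818  0.1162] yaw 167.4 w 0.0614 rot z -0.1
.4685,-.282,.058 [-0.2   0.02  5.82]
```

move_arm([
  {"translation":[-0.1,0,2.5],"rot":[0,0,0],"hand":0.5},
  {"translation":[-0.1,0,4.5],"rot":[0,0,0],"hand":0.5},
  {"translation":[-0.1,0,5.4],"rot":[0,0,0],"hand":0.5},
  {"translation":[-0.1,0,5.7],"rot":[0,0,0],"hand":0.5},
  {"translation":[-0.1,0,5.7],"rot":[0,0,0],"hand":0.5},
  {"translation":[-0.1,0,5.7],"rot":[0,0,0],"hand":0.5},
  {"translation":[-0.1,0,5.7],"rot":[0,0,0],"hand":0.2},
  {"translation":[-0.1,0,5.7],"rot":[0,0,0],"hand":0.1},
])

```text
t: 18.57
eef_pos: [0.4686, -0.282, 0.0583]
ee_rot: [-3.142, 0.001, 2.923]
force: [0.4, -0.9, 0.1]
width: 0.0699
gripper_force: 0.0
```

move_arm([
  {"translation":[0,0,0],"rot":[0,0,0],"hand":0.1},
  {"translation":[0,0,0],"rot":[0,0,0],"hand":0.1},
  {"translation":[0,0,-2],"rot":[0,0,0],"hand":0.1},
  {"translation":[0,0,-6],"rot":[0,0,0],"hand":0.1},
  {"translation":[0,0,-10],"rot":[0,0,0],"hand":0.3},
])

```text
t: 18.98
eef_pos: [0.4668, -0.2816, 0.1582]
ee_rot: [-3.142, -0.004, 2.922]
force: [1.8, -0.4, -0.5]
width: 0.0759
gripper_force: 0.0
```

```bash
python3 go.py -173 .457,-.116,.16
```

```text
t 18.98 tcp [ 0.4668 -0.2816  0.1582] yaw 167.4 w 0.0759 rot z -19.6
.457,-.116,.16 [ 4.56 15.95 -0.17]
```

move_arm([
  {"translation":[4.5,16,-0.5],"rot":[0,0,-19.6],"hand":0.5},
  {"translation":[4.5,16,-0.5],"rot":[0,0,-19.6],"hand":0.5},
  {"translation":[4.5,16,-0.5],"rot":[0,0,-19.6],"hand":0.5},
  {"translation":[4.5,16,-0.5],"rot":[0,0,-19.6],"hand":0.5},
  {"translation":[4.5,16,-0.5],"rot":[0,0,-19.6],"hand":0.5},
  {"translation":[4.5,16,-0.5],"rot":[0,0,-19.6],"hand":0.5},
  {"translation":[4.5,16,-0.5],"rot":[0,0,-19.6],"hand":0.5},
])

```text
t: 19.57
eef_pos: [0.4591, -0.1156, 0.1634]
ee_rot: [-3.142, 0.001, -3.017]
force: [-0.1, -0.6, 1.0]
width: 0.044
gripper_force: 0.0
```

```bash
python3 look.py w7 short_tube; python3 go.py -173 .457,-.116,.0165; cat > blob.py <<'E'
import numpy as np,cv2,sys
x,y=map(float,sys.argv[1:3])
C=np.load("w.npy"); m=(abs(C[...,0]-x)<.055)&(abs(C[...,1]-y)<.05)&(C[...,2]>.005)&(C[...,2]<.022)
n,L,st,c=cv2.connectedComponentsWithStats(m.astype(np.uint8)); i=1+st[1:,4].argmax(); Q=C[L==i]
print(len(Q),Q.mean(0),cv2.minAreaRect((Q[:,:2]*1000).astype(np.float32)))
E
python3 blob.py .457 -.116
```

```text
short_tube [([0.4534, -0.1156, 0.0063], 0.97)]
t 19.67 tcp [ 0.4589 -0.1167  0.163 ] yaw -173.0 w 0.0442 rot z -0.0
.457,-.116,.0165 [ 0.17  0.1  14.65]
2219 [ 0.45639385 -0.11616984  0.01369101] ((454.5537109375, -116.3629150390625), (78.30339813232422, 18.316360473632812), 6.748049736022949)
```

View pics/w7.png

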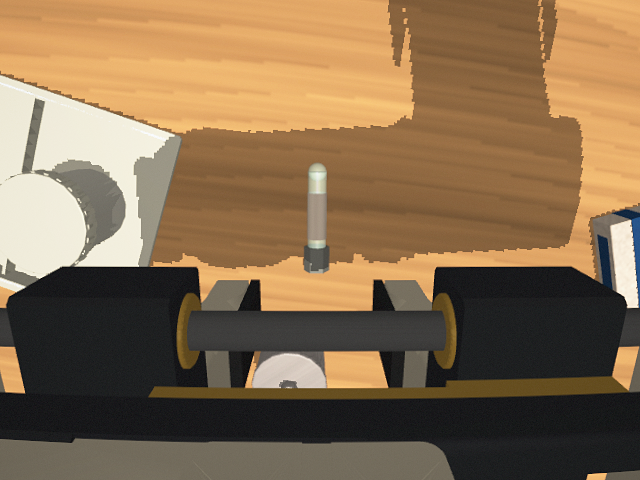

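The short tube is aligned at (317,215), and the cup stands in the wide compartment. Gripping.

move_arm([
  {"translation":[0.4,0.1,4],"rot":[0,0,0],"hand":0.5},
  {"translation":[0.4,0.1,8],"rot":[0,0,0],"hand":0.5},
  {"translation":[0.4,0.1,11.5],"rot":[0,0,0],"hand":0.5},
  {"translation":[0.4,0.1,13.5],"rot":[0,0,0],"hand":0.5},
  {"translation":[0.4,0.1,14.5],"rot":[0,0,0],"hand":0.5},
  {"translation":[0.4,0.1,14.6],"rot":[0,0,0],"hand":0.6},
  {"translation":[0.4,0.1,14.6],"rot":[0,0,0],"hand":0.95},
  {"translation":[0.4,0.1,14.6],"rot":[0,0,0],"hand":0.95},
])

```text
t: 20.33
eef_pos: [0.4547, -0.1165, 0.0168]
ee_rot: [-3.142, -0.001, -3.021]
force: [-1.3, -0.8, 0.4]
width: 0.0292
gripper_force: 0.0
```

move_arm([
  {"translation":[0,0,0],"rot":[0,0,0],"hand":0.95},
  {"translation":[0,0,0],"rot":[0,0,0],"hand":0.95},
  {"translation":[0,0,0],"rot":[0,0,0],"hand":0.95},
  {"translation":[0,0,0],"rot":[0,0,0],"hand":0.95},
  {"translation":[0,0,-1],"rot":[0,0,0],"hand":0.95},
  {"translation":[0,0,-4],"rot":[0,0,0],"hand":0.95},
  {"translation":[0,0,-8],"rot":[0,0,0],"hand":0.95},
  {"translation":[0,0,-10],"rot":[0,0,0],"hand":0.95},
])

```text
t: 21.0
eef_pos: [0.456, -0.1154, 0.1207]
ee_rot: [-3.141, 0.003, -3.018]
force: [1.3, -0.2, 0.1]
width: 0.0127
gripper_force: 12.0
```

```bash
python3 go.py -168 .498,.349,.117
```

```text
t 21.0 tcp [ 0.456  -0.1154  0.1207] yaw -172.9 w 0.0127 rot z -4.9
.498,.349,.117 [-9.9  45.57  0.38]
```

move_arm([
  {"translation":[-9.8,45.4,0],"rot":[0,0,-4.9],"hand":0.95},
  {"translation":[-9.8,45.4,0],"rot":[0,0,-4.9],"hand":0.95},
  {"translation":[-9.8,45.4,0],"rot":[0,0,-4.9],"hand":0.95},
  {"translation":[-9.8,45.4,0],"rot":[0,0,-4.9],"hand":0.95},
  {"translation":[-9.8,45.4,0],"rot":[0,0,-4.9],"hand":0.95},
  {"translation":[-9.8,45.4,0],"rot":[0,0,-4.9],"hand":0.95},
  {"translation":[-9.8,45.4,0],"rot":[0,0,-4.9],"hand":0.95},
  {"translation":[-9.8,45.4,0],"rot":[0,0,-4.9],"hand":0.95},
])

```text
t: 21.67
eef_pos: [0.4842, 0.2188, 0.1175]
ee_rot: [3.141, 0.001, -2.933]
force: [1.8, 0.3, -0.2]
width: 0.0124
gripper_force: 12.0
```

```bash
python3 go.py -168 .497,.349,.117
```

```text
t 21.67 tcp [0.4842 0.2188 0.1175] yaw -168.0 w 0.0124 rot z -0.0
.497,.349,.117 [-3.95 12.47  0.05]
```

move_arm([
  {"translation":[-1.3,4,0],"rot":[0,0,0],"hand":0.95},
  {"translation":[-2.6,8,0],"rot":[0,0,0],"hand":0.95},
  {"translation":[-3.9,11,0],"rot":[0,0,0],"hand":0.95},
  {"translation":[-3.9,11.2,0],"rot":[0,0,0],"hand":0.95},
  {"translation":[-3.9,11.2,0],"rot":[0,0,0],"hand":0.95},
  {"translation":[-3.9,11.2,0],"rot":[0,0,0],"hand":0.95},
])

```text
t: 22.17
eef_pos: [0.499, 0.334, 0.1166]
ee_rot: [-3.141, -0.001, -2.933]
force: [-0.6, -0.8, -0.3]
width: 0.0126
gripper_force: 12.0
```

```bash
python3 look.py w8 blood_tray short_tube; python3 go.py -168 .497,.349,.0205; python3 - <<'E'
import numpy as np
C=np.load("w.npy"); a=np.radians(12); d=C[...,:2]-[.535,.315]
X=d[...,0]*np.cos(a)+d[...,1]*np.sin(a); Y=-d[...,0]*np.sin(a)+d[...,1]*np.cos(a); z=C[...,2]
for n,m in(("wallY+ 81",(z>.015)&(z<.025)&(Y>.07)&(Y<.1)&(abs(X)<.075)),("div 0",(z>.011)&(z<.02)&(abs(Y)<.012)&(abs(X)<.075)),("wallX- -84",(z>.015)&(z<.025)&(X<-.07)&(X>-.1)&(abs(Y)<.07)),("divX 0",(z>.011)&(z<.02)&(abs(X)<.015)&(abs(Y+.04)<.03))):
    v=(X if "X" in n else Y)[m]; u=(Y if "X" in n else X)[m]
    if len(v)>20: print(n,len(v),np.percentile(v,[10,50,90]).round(4),"slope",np.degrees(np.polyfit(u,v,1)[0]).round(1))
E
```

```text
blood_tray [([0.5266, 0.312, 0.0025], 0.9)]
short_tube [([0.4992, 0.3338, 0.1068], 0.73)]
t 22.32 tcp [0.4995 0.333  0.1172] yaw -168.1 w 0.0121 rot z -0.1
.497,.349,.0205 [-0.09  1.61  9.67]
wallY+ 81 1339 [0.0759 0.079  0.0824] slope 2.9
div 0 559 [-0.005  -0.0034 -0.0015] slope 3.1
wallX- -84 3420 [-0.0947 -0.0906 -0.0864] slope -2.9
```

View pics/w8.png

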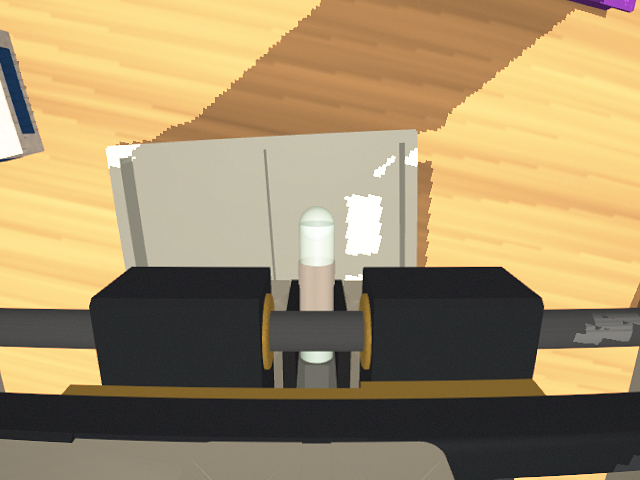

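The short tube is level over the long compartment. The fit puts the tray's yaw at about 15°, centred at (0.529, 0.314), so the holder sits well inside its compartment. Placing the tube.

move_arm([
  {"translation":[0,1.5,0],"rot":[0,0,-3],"hand":0.95},
  {"translation":[0,1.5,3.5],"rot":[0,0,-3],"hand":0.95},
  {"translation":[0,1.5,6.5],"rot":[0,0,-3],"hand":0.95},
  {"translation":[0,1.5,8.5],"rot":[0,0,-3],"hand":0.95},
  {"translation":[0,1.5,9.3],"rot":[0,0,-3],"hand":0.95},
  {"translation":[0,1.5,9.6],"rot":[0,0,-3],"hand":0.95},
  {"translation":[0,1.5,9.65],"rot":[0,0,-3],"hand":0.95},
  {"translation":[0,1.5,9.65],"rot":[0,0,-3],"hand":0.95},
])

```text
t: 22.98
eef_pos: [0.4973, 0.3491, 0.0217]
ee_rot: [3.141, 0.002, -2.881]
force: [-0.4, 0.4, -0.2]
width: 0.0125
gripper_force: 12.0
```

move_arm([
  {"translation":[0,0,0],"rot":[0,0,0],"hand":0.85},
  {"translation":[0,0,0],"rot":[0,0,0],"hand":0.77},
  {"translation":[0,0,0],"rot":[0,0,0],"hand":0.74},
  {"translation":[0,0,0],"rot":[0,0,0],"hand":0.74},
  {"translation":[0,0,-2],"rot":[0,0,0],"hand":0.74},
  {"translation":[0,0,-5],"rot":[0,0,0],"hand":0.74},
  {"translation":[0,0,-9],"rot":[0,0,0],"hand":0.6},
  {"translation":[0,0,-12],"rot":[0,0,0],"hand":0.6},
])

```text
t: 23.65
eef_pos: [0.4969, 0.3491, 0.1432]
ee_rot: [3.141, 0.001, -2.88]
force: [1.0, 0.9, 0.1]
width: 0.0313
gripper_force: 0.0
```

```bash
python3 go.py -163 .578,.11,.15
```

```text
t 23.65 tcp [0.4969 0.3491 0.1432] yaw -165.0 w 0.0313 rot z -2.0
.578,.11,.15 [ -1.67 -25.19  -0.68]
```

move_arm([
  {"translation":[-1.7,-25.1,-2],"rot":[0,0,-2],"hand":0.55},
  {"translation":[-1.7,-25.1,-2],"rot":[0,0,-2],"hand":0.55},
  {"translation":[-1.7,-25.1,-2],"rot":[0,0,-2],"hand":0.55},
  {"translation":[-1.7,-25.1,-2],"rot":[0,0,-2],"hand":0.55},
  {"translation":[-1.7,-25.1,-2],"rot":[0,0,-2],"hand":0.55},
  {"translation":[-1.7,-25.1,-2],"rot":[0,0,-2],"hand":0.55},
  {"translation":[-1.7,-25.1,-2],"rot":[0,0,-2],"hand":0.55},
  {"translation":[-1.7,-25.1,-2],"rot":[0,0,-2],"hand":0.55},
])

```text
t: 24.32
eef_pos: [0.5782, 0.1084, 0.1609]
ee_rot: [3.141, 0.001, -2.85]
force: [-0.4, 1.2, -0.9]
width: 0.0392
gripper_force: 0.0
```

move_arm([
  {"translation":[0,0,0],"rot":[0,0,0],"hand":0.55},
])

```text
t: 24.4
eef_pos: [0.5777, 0.1105, 0.1606]
ee_rot: [3.141, 0.0, -2.847]
force: [-0.1, 0.1, 0.1]
width: 0.0395
gripper_force: 0.0
```

```bash
python3 look.py w9 needle_case; python3 go.py -163 .579,.11,.0165; python3 blob.py .579 .11
```

```text
needle_case [([0.577, 0.1141, 0.0037], 0.61)]
t 24.5 tcp [0.5774 0.1117 0.1605] yaw -163.0 w 0.0395 rot z -0.0
.579,.11,.0165 [-0.1  -0.21 14.4 ]
1466 [0.57623534 0.1082826  0.01042239] ((577.12060546875, 108.81395721435547), (58.353782653808594, 12.810450553894043), 16.579978942871094)
```

View pics/w9.png

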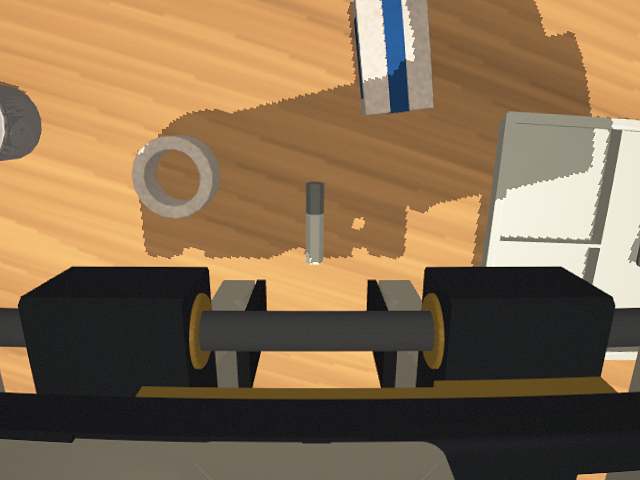

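The needle case is lined up at (315,222), with the tape and plaster box well clear of the fingers. Gripping.

move_arm([
  {"translation":[0.1,-0.27,4],"rot":[0,0,0],"hand":0.55},
  {"translation":[0.1,-0.27,8],"rot":[0,0,0],"hand":0.55},
  {"translation":[0.1,-0.27,11.5],"rot":[0,0,0],"hand":0.55},
  {"translation":[0.1,-0.27,13.5],"rot":[0,0,0],"hand":0.55},
  {"translation":[0.1,-0.27,14.3],"rot":[0,0,0],"hand":0.55},
  {"translation":[0.1,-0.27,14.4],"rot":[0,0,0],"hand":0.6},
  {"translation":[0.1,-0.27,14.4],"rot":[0,0,0],"hand":0.97},
  {"translation":[0.1,-0.27,14.4],"rot":[0,0,0],"hand":0.97},
])

```text
t: 25.17
eef_pos: [0.578, 0.1091, 0.0173]
ee_rot: [3.141, 0.001, -2.844]
force: [0.5, 0.6, 0.8]
width: 0.0272
gripper_force: 0.0
```

move_arm([
  {"translation":[0,0,0],"rot":[0,0,0],"hand":0.97},
  {"translation":[0,0,0],"rot":[0,0,0],"hand":0.97},
  {"translation":[0,0,0],"rot":[0,0,0],"hand":0.97},
  {"translation":[0,0,0],"rot":[0,0,0],"hand":0.97},
  {"translation":[0,0,-1],"rot":[0,0,0],"hand":0.97},
  {"translation":[0,0,-4],"rot":[0,0,0],"hand":0.97},
  {"translation":[0,0,-8],"rot":[0,0,0],"hand":0.97},
  {"translation":[0,0,-10],"rot":[0,0,0],"hand":0.97},
])

```text
t: 25.83
eef_pos: [0.5789, 0.108, 0.1211]
ee_rot: [-3.141, 0.004, -2.845]
force: [1.3, -0.1, 0.2]
width: 0.0115
gripper_force: 12.0
```

```bash
python3 go.py -165 .497,.264,.1165
```

```text
t 25.83 tcp [0.5789 0.108  0.1211] yaw -163.0 w 0.0115 rot z 2.0
.497,.264,.1165 [ 3.27 17.31  0.44]
```

move_arm([
  {"translation":[3.1,17.2,0],"rot":[0,0,2],"hand":0.97},
  {"translation":[3.1,17.2,0],"rot":[0,0,2],"hand":0.97},
  {"translation":[3.1,17.2,0],"rot":[0,0,2],"hand":0.97},
  {"translation":[3.1,17.2,0],"rot":[0,0,2],"hand":0.97},
  {"translation":[3.1,17.2,0],"rot":[0,0,2],"hand":0.97},
  {"translation":[3.1,17.2,0],"rot":[0,0,2],"hand":0.97},
  {"translation":[3.1,17.2,0],"rot":[0,0,2],"hand":0.97},
])

```text
t: 26.42
eef_pos: [0.4974, 0.2639, 0.1171]
ee_rot: [3.141, 0.0, -2.879]
force: [0.3, -0.9, -0.2]
width: 0.0117
gripper_force: 12.0
```

```bash
python3 look.py w10; python3 go.py -165 .498,.263,.02; python3 - <<'E'
import numpy as np
C=np.load("w.npy"); a=np.radians(15); d=C[...,:2]-[.5287,.3136]
X=d[...,0]*np.cos(a)+d[...,1]*np.sin(a); Y=-d[...,0]*np.sin(a)+d[...,1]*np.cos(a); z=C[...,2]
for n,m in(("wallY- -81",(z>.015)&(z<.025)&(Y<-.07)&(Y>-.1)&(X<-.03)&(X>-.075)),("div 0",(z>.011)&(z<.02)&(abs(Y)<.012)&(X<-.03)&(X>-.075)),("wallX- -84",(z>.015)&(z<.025)&(X<-.07)&(X>-.1)&(abs(Y)<.07))):
    v=(X if "X" in n else Y)[m]
    if len(v)>20: print(n,len(v),np.percentile(v,[10,50,90]).round(4))
E
```

```text
t 26.47 tcp [0.4977 0.2631 0.117 ] yaw -165.0 w 0.0118 rot z -0.0
.498,.263,.02 [-0.03 -0.01  9.7 ]
wallY- -81 1035 [-0.0878 -0.0845 -0.0816]
div 0 411 [-0.0027 -0.0017 -0.0004]
wallX- -84 3223 [-0.0873 -0.0844 -0.0815]
```

View pics/w10.png

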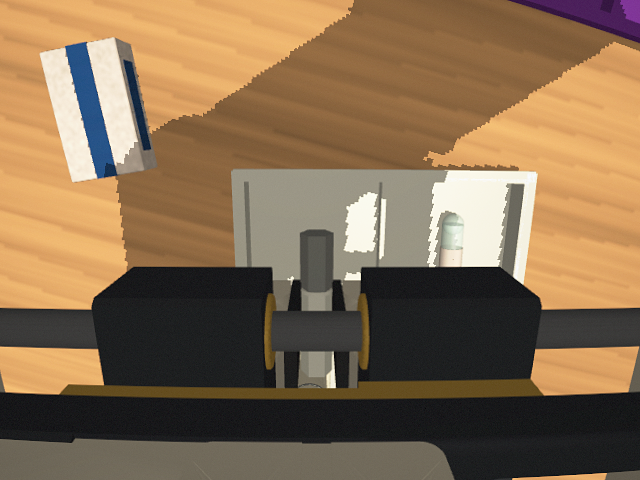

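The case is level over the near small compartment, and the short tube lies in its compartment at (452,240). Lowering and letting go.

move_arm([
  {"translation":[0,-0.2,3.5],"rot":[0,0,0],"hand":0.97},
  {"translation":[0,-0.2,6.5],"rot":[0,0,0],"hand":0.97},
  {"translation":[0,-0.2,8.5],"rot":[0,0,0],"hand":0.97},
  {"translation":[0,-0.2,9.3],"rot":[0,0,0],"hand":0.97},
  {"translation":[0,-0.2,9.6],"rot":[0,0,0],"hand":0.97},
  {"translation":[0,-0.2,9.65],"rot":[0,0,0],"hand":0.97},
  {"translation":[0,-0.2,9.65],"rot":[0,0,0],"hand":0.97},
  {"translation":[0,-0.2,9.65],"rot":[0,0,0],"hand":0.97},
])

```text
t: 27.13
eef_pos: [0.4991, 0.2615, 0.021]
ee_rot: [3.141, 0.001, -2.881]
force: [-0.1, -0.6, -0.4]
width: 0.0114
gripper_force: 12.0
```

move_arm([
  {"translation":[0,0,0],"rot":[0,0,0],"hand":0.87},
  {"translation":[0,0,0],"rot":[0,0,0],"hand":0.79},
  {"translation":[0,0,0],"rot":[0,0,0],"hand":0.76},
  {"translation":[0,0,0],"rot":[0,0,0],"hand":0.76},
  {"translation":[0,0,-2],"rot":[0,0,0],"hand":0.76},
  {"translation":[0,0,-5],"rot":[0,0,0],"hand":0.76},
  {"translation":[0,0,-9],"rot":[0,0,0],"hand":0.6},
  {"translation":[0,0,-13],"rot":[0,0,0],"hand":0.5},
])

```text
t: 27.8
eef_pos: [0.4976, 0.2609, 0.151]
ee_rot: [-3.14, -0.002, -2.881]
force: [1.1, 1.0, -0.3]
width: 0.0297
gripper_force: 0.0
```

move_arm([
  {"translation":[4,0,-3],"rot":[0,0,0],"hand":0.5},
  {"translation":[4,0,-6],"rot":[0,0,0],"hand":0.5},
  {"translation":[4,-10,-10],"rot":[0,0,0],"hand":0.5},
  {"translation":[4,-20,-15],"rot":[0,0,0],"hand":0.5},
  {"translation":[4,-20,-15],"rot":[0,0,0],"hand":0.5},
  {"translation":[4,-25,-15],"rot":[0,0,0],"hand":0.5},
  {"translation":[4,-25,-15],"rot":[0,0,0],"hand":0.5},
  {"translation":[4,-25,-15],"rot":[0,0,0],"hand":0.5},
])

```text
t: 28.47
eef_pos: [0.5199, 0.0231, 0.2967]
ee_rot: [3.141, 0.001, -2.88]
force: [0.6, 0.7, -1.0]
width: 0.0437
gripper_force: 0.0
```

```bash
python3 - <<'E'
from h import *
im,d=arm.grab_frame("scene"); a=im[150:400,90:490]
im2,_=arm.grab_frame("top"); b=im2[110:290,140:540]
a=cv2.resize(a,(600,375),interpolation=cv2.INTER_CUBIC)[:330]; b=cv2.resize(b,(600,270),interpolation=cv2.INTER_CUBIC)
save("pics/end.png",np.vstack([a,b]))
T=campose("top")
for l in "cup long_tube short_tube holder needle_case jar tape plaster_box".split():
    print(l,[(w(T,r["point"]).round(3).tolist(),round(r["p"],2)) for r in arm.pinpoint(l,"top")])
print(arm.get_state()["t"])
E
```

```text
cup [([0.463, -0.285, 0.001], 0.84)]
long_tube [([0.452, -0.368, 0.014], 0.82)]
short_tube []
holder []
needle_case []
jar [([0.568, -0.126, 0.0], 0.65)]
tape [([0.572, 0.008, 0.002], 0.59)]
plaster_box [([0.46, 0.125, -0.002], 0.72)]
28.9667
```

View pics/end.png

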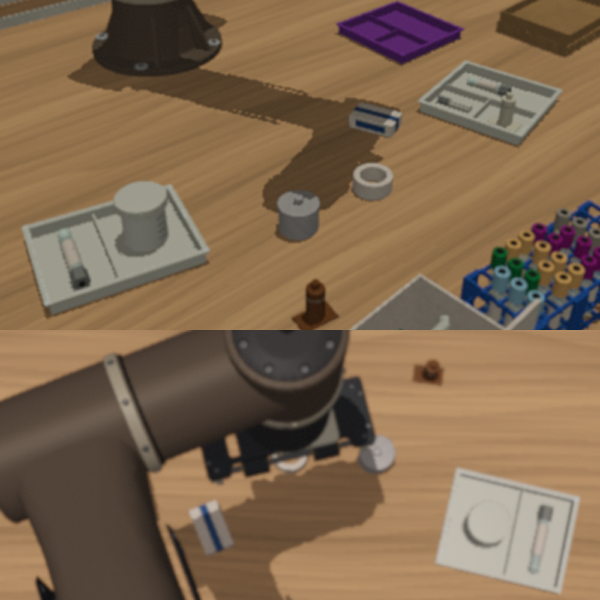

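The scene view shows all five pieces in their compartments: cup and holder upright, both tubes and the needle case flat. The bystanders are where they started, so I'm handing in.

```bash
python3 -c "
from station import arm
print(arm.job_done())"
```

```text
the job is handed in; nothing more can be done
None
```

Both kits are made up and the job is handed in at about 29 s of arm time: in the last pictures all five pieces sit in their compartments as asked and the jar, tape and plaster box have not visibly moved, but the hand-in gave no verdict.

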